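# Load a slide carrier under the stage clip

## Task

Load the slide carrier under the spring clip of the microscope stage: hold the clip's thumb plate down with one fingertip so that its lip stays raised, and meanwhile push the carrier under the lip with the other fingertip until it lies squarely home against both stop pins. Then let the clip come down on the carrier and move the hand clear. Only push the carrier, do not lift it off the stage, and leave the jar, the vial and the slide box as they stand.

Things in the scene. Friction and masses are not known exactly. Their poses are not given: they have to be found in the camera images.
- stand: Fixed microscope stand. Origin on the bench, below the round light window; x points from the stage's front to the clip (the way the carrier is pushed), z up. Dark base plate 18 mm high, x -115 to 115, y -105 to 195 mm. On it the flat pale stage, top 40 mm above the bench, x -96.5 to 33.5, y -80 to 80 mm; behind its rear edge there is only the base plate.
- stop_left (a point): Stop pin on the stage, 6 mm diameter, 5 mm high; the point is at its foot, at stand x 20, y 28 mm. The pins' front faces are at stand x 17 mm: the carrier is home when its leading edge touches both, its origin then being at stand x 0.
- stop_right (a point): The other stop pin, alike, at stand x 20, y -28 mm.
- pillar (a point): Foot of the stand's steel pillar, at stand x 85, y 165 mm: 20 mm diameter (collars to 38 mm), 308 mm high. The camera head is swung away from the stage, to stand x 185, y 320 mm, 165 to 300 mm above the bench, on an arm 237 mm above the bench.
- carrier: Loose slide carrier on the stage in front of the clip: dark flat metal frame with a glass slide in it, 34 mm (its x) by 84 mm (its y), 6 mm thick, about 50 g. Origin at the centre of its underside, z up; its x points roughly along the stand's x, so its leading edge is at x 17 mm and the edge to push on at x -17 mm.
- pivot (a point): Pivot of the spring clip, a steel rocker 16 to 20 mm wide: stand x 29.5, y 0, 46.5 mm above the bench, its pin along the stand's y. Downturned lip in front, thumb plate behind, jutting out over the stage's rear edge. Two bracket cheeks hold the pivot: stand x 25.5 to 33.5, y within 14 mm, 10.5 mm above the stage.
- clip (a joint): Clip angle, rad. 0: closed, lip 0.5 mm above the stage, its front face at stand x 11 mm, it blocks the carrier. About 0.31: resting on the carrier. Over 0.36: clears the carrier. 0.52: thumb plate fully down, lip 9.5 mm up. The spring shuts it with 0.02 Nm at 0, 0.09 Nm at 0.52: held fully down by about 6 N at 15 mm behind the pivot, 3 N at 30 mm.
- thumb_plate (a point): Middle of the top of the flat thumb plate (38 by 20 mm, 2 mm thick). Clip closed: the plate rises rearwards at 0.52 rad, this point 24 mm behind the pivot, 15 mm above the stage top. Fully down: the plate is level, its top 1.5 mm above the stage top, from 6 to 44 mm behind the pivot. A fingertip may slide along it.
- lip (a point): Middle of the lower edge of the clip's lip, 16 mm wide and 3 mm thick, 17 mm in front of the pivot.
- jar: Bystander: clear jar with white cap, 62 mm diameter, 95 mm high, standing on the bench. Origin at the centre of its underside.
- slide_box: Bystander: closed grey slide box, 87 by 52 mm, 34 mm high, on the bench. Origin at the centre of its underside, long side along its x.
- vial: Bystander: small amber vial, 28 mm diameter, 55 mm high, standing on the bench. Origin at the centre of its underside.
Not all that is in view belongs to the job. Of the things that look like the carrier, the smaller one is meant.

How it is judged:
On the way, in this order (a step that is already met when the one before it is completed fails the run):
1. a fingertip holds the clip's thumb plate down, the lip raised clear, with the carrier still in front of it (value of joint clip above 0.36 rad and contact force between the fingers and clip above 0.5 N and x of carrier in the frame of stand below -0.004 m), for 0.1 s.
2. the carrier is pushed home to the stop pins while the thumb plate is still held down (value of joint clip above 0.36 rad and contact force between the fingers and clip above 0.5 N and x of carrier in the frame of stand above -0.0025 m), for 0.1 s.
At the end, for the whole second after the job is handed in: The carrier lies flat on the stage, home against both stop pins (within 2.5 mm, square within 0.05 rad, within 20 mm of the middle sideways), at rest, with the clip's lip pressing on it (over 1 N) (x of carrier in the frame of stand between -0.0025 and 0.0025 m and y of carrier in the frame of stand between -0.02 and 0.02 m and z of carrier in the frame of stand between 0.038 and 0.042 m and angle between the x axis of carrier and the x axis of stand, either way round below 0.05 rad and value of joint clip between 0.25 and 0.36 rad and contact force between clip and carrier above 1 N and linear speed of carrier below 0.01 m/s); the robot touches nothing.
It fails at once if the carrier is lifted or tipped off the stage (z of carrier in the frame of stand above 0.046 m or angle between carrier's own z axis and vertical above 0.15 rad).
It fails at once if the jar, the slide box or the vial is moved (distance of any of jar, slide_box, vial from where it was at the start of the episode above 0.015 m).
It also fails if it takes over 48 s, if anything falls off the work surface, if the arm or the gripper's body presses on something with over 40 N, if the wrist force passes 120 N, or if a joint passes its speed limit or range.

## Robot

A 6-joint arm with a two-finger parallel gripper is mounted at the origin on the work surface. World frame = base frame: x ahead of the robot, y to its left, z up, the work surface at z = 0. Lengths are in m, angles in rad, forces in N, time in s.
With the tool pointing down it reaches from about 0.275 to 0.825 m from the base axis. Payload 5.2 kg.
Tool frame: the origin (TCP) lies on the mounting face of the last link; the fingertips stand ahead of it and the grasp point (between the pads) lies 167 mm ahead of it (bot.tcp_to_tips is the z of the fingertips in the tool frame, in m); z points along the fingers, y is the direction in which the jaws open and shut (so a half turn about z gives the same grasp; the last joint's range is limited). The gripper opens to 93 mm and grips with 3 to 60 N. Pads are 15 mm wide; open, the fingers measure 128 mm over their backs; the gripper's body (75 mm by 188 mm) begins 65 mm behind the grasp point.
Start: joints at [-1.425, 0.259, 1.535, -0, 1.348, -0.203], TCP at [0.188, -0.517, 0.405] pointing down, gripper open.
Joint ranges: [-3.14, 3.14], [-0.91, 2.08], [0.19, 2.58], [-1.22, 4.36], [0.22, 2.71], [-3.12, 3.12]. Speed limits (rad/s): [2.57, 2.57, 3.14, 3.14, 3.14, 3.14].

## Interface

Orientations are given as a unit quaternion [w, x, y, z].
In Python, from rig import bot gives the robot as it stands.
- The arm moves only by the shell command python3 -m creep 'ROWS' [FORCE]. ROWS is JSON, a list of rows, each a list of 7 numbers: the shift along the tool's x, y, z in m, then the turn, a rotation vector about the tool's x, y, z in rad, then the finger opening in m, from 0 to 0.093. A call has 1 to 12 rows; each row shifts and turns the commanded pose from where the row before left it, along the tool's axes as they then stand; what a row does not reach is not made up. A row lasts 1/12 s, in which the tool goes at most 41.7 mm and 7.16 degrees, less where a joint would pass 70% of its speed; a pose out of reach is approached as far as the arm can. A call is refused whole if a number of a shift passes 0.0417 or a number of a turn 0.125, either way. A call with a gripper value outside its range is refused whole. The fingers move at their own pace and stop on an object; FORCE is the grip in N (left out, the last holds). Time passes only in rows, so rows that do not move let the fingers close. It gives the time, the measured TCP pose, the force and the opening at its end, in the units of the state.
- bot.read_state(): the state, without advancing time (a new reading comes with each control period).
- bot.snapshot(name): name is "scene" or "side" or "wrist"; returns a dict with "frame" (420x560x3 uint8, blue, green, red), "range_z" (420x560 float32, m along the optical axis (not along the pixel's ray), 0 where there is no reading), "fov_y" (degrees; the focal length in pixels is half the picture's height over the tangent of half this angle, whatever the lens; pixels are square), "cx", "cy" (the principal point, pixels), "R" (3x3) and "t" (3): a world point X has camera coordinates R X + t. Camera axes: x right, y down, z forward; pixel columns grow to the right and rows downward; lengths in m; the calibration is good to about 2 mm. A picture is of the moment at which its call begins.
- bot.job_done(): hands the job in, once; it reports no verdict.
The state is a dict: "time": time; "joint_pos": joint angles; "joint_vel": joint speeds; "joint_efforts": joint torques, N m; "ee_pos": TCP position; "tcp_rot": TCP orientation; "wrist_force": force on the tool from outside, world axes, zero at the start; "torque": the same for the moment, N m; "gripper_width": finger opening in m.
Only numpy, scipy, OpenCV 4.12 (cv2) and the standard library are available. Lean on these libraries where they do the work, as an engineer would, in place of code of your own. Each camera call takes 0.05 s, during which the arm holds its last target. There are 200 camera calls.

## Working session

There is one attempt and no reset: what is moved stays moved. The work goes in short steps, Python scripts to look and compute and a shell command to move; the robot and the scene stay as the last step left them, time stands still between calls to the robot, and variables do not carry over. Pictures are saved under pics/ and viewed, about 8 in all and at most 12, crops included, and the job is handed in when it is done.

```bash
ls; mkdir -p pics; python3 - <<'E'
from rig import bot
import cv2,numpy as np
print(bot.read_state(), bot.tcp_to_tips)
for n in("scene","side"):
    s=bot.snapshot(n); np.savez(n+".npz",**s); cv2.imwrite(f"pics/{n}0.png",s["frame"]); print(n,s["R"],s["t"],s["fov_y"],s["cx"],s["cy"])
E
```

```text
pics
{'time': 0.0, 'joint_pos': array([-1.42480991e+00,  2.59314664e-01,  1.53609129e+00, -6.29969823e-06,
        1.34796030e+00, -2.02796505e-01]), 'joint_vel': array([-1.93778631e-03,  1.35307094e-04,  3.11879960e-04,  1.16114914e-03,
        1.34523828e-03,  1.72933988e-05]), 'joint_efforts': array([-1.42206054e-04, -4.37307823e+01, -2.84006202e+01,  7.19330041e-02,
        4.13403008e-02, -1.58949956e-04]), 'ee_pos': array([ 0.1879555 , -0.51665722,  0.40392936]), 'tcp_rot': array([-8.86528050e-04,  9.84831799e-01,  1.73509482e-01,  2.21160529e-05]), 'wrist_force': array([ 0.31017504, -0.03641951, -0.50825911]), 'torque': array([0.01368341, 0.01429014, 0.04565425]), 'gripper_width': 0.0928852409626493} 0.1861
scene [[ 0.71778664  0.69618966  0.01011437]
 [ 0.49894249 -0.50417988 -0.70488228]
 [-0.4856323   0.51100157 -0.70925219]] [-0.44161899 -0.25259196  1.29066775] 49.69990667729276 288.16648685437565 208.71488755429533
side [[-0.79203393 -0.61044052  0.00668037]
 [-0.42768452  0.54703675 -0.71960875]
 [ 0.43562393 -0.57281164 -0.69434762]] [0.47159506 0.32068978 0.73019669] 56.769610571689086 278.84720549968813 208.0740301163529
```

View pics/scene0.png

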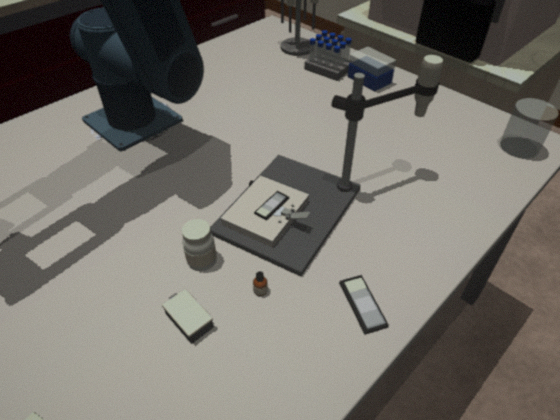

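View pics/side0.png

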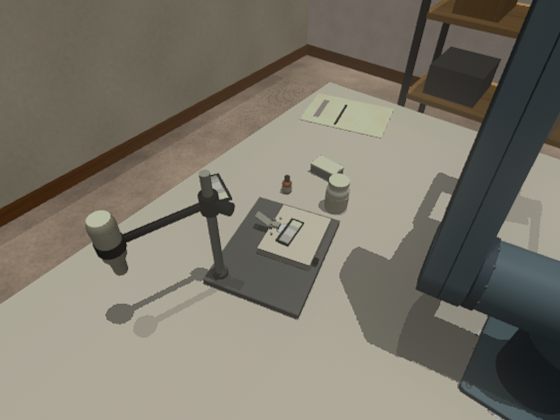

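Scene: there are two carrier lookalikes. The one on the stage at (271,205) is small; the one on the bench at (363,303) is bigger. The small one is in front of the clip (293,214), so it fits. The jar is at (198,245), the vial at (260,283), the box at (187,315) and the pillar at (347,185). Next I'll measure from the depth data and take one enlarged crop.

```bash
cat > h.py <<'E'
import numpy as np,cv2
def cloud(s):
    z=s["range_z"]; H,W=z.shape; f=H/2/np.tan(np.radians(float(s["fov_y"]))/2)
    v,u=np.mgrid[:H,:W]
    P=np.stack([(u-s["cx"])*z/f,(v-s["cy"])*z/f,z],-1)
    X=(P-s["t"])@s["R"]; X[z==0]=np.nan
    return X
def px(s,X):
    f=s["frame"].shape[0]/2/np.tan(np.radians(float(s["fov_y"]))/2)
    c=np.atleast_2d(X)@np.array(s["R"]).T+s["t"]
    return np.c_[f*c[:,0]/c[:,2]+s["cx"],f*c[:,1]/c[:,2]+s["cy"]]
E
python3 - <<'E'
from h import *
ims=[]
for n,c in(("scene",(200,145,370,275)),("side",(195,160,350,320))):
    s=dict(np.load(n+".npz")); X=cloud(s)
    m=np.zeros(X.shape[:2],bool); m[c[1]:c[3],c[0]:c[2]]=1
    Z=X[...,2]
    for lo,hi in((.012,.026),(.033,.05)):
        k=(m&(Z>lo)&(Z<hi)).astype(np.uint8)
        if hi<.03: k=(m&(Z>lo)&(Z<.06)).astype(np.uint8)
        k=cv2.morphologyEx(k,cv2.MORPH_OPEN,np.ones((3,3)))
        nl,l,st,_=cv2.connectedComponentsWithStats(k); b=1+np.argmax(st[1:,4]); q=X[l==b]
        print(n,lo,len(q),np.median(q[:,2]),cv2.minAreaRect(q[:,:2].astype(np.float32)*1000))
    im=s["frame"][c[1]:c[3],c[0]:c[2]]; im=cv2.resize(im,None,fx=3,fy=3,interpolation=cv2.INTER_CUBIC); ims.append(cv2.convertScaleAbs(im,alpha=1.5))
    # bystanders
    if n=="scene":
        for nm,(u,v) in dict(jar=(197,228),vial=(260,275),box=(187,312)).items(): print(nm,X[v,u])
h=max(i.shape[0] for i in ims)
o=np.hstack([cv2.copyMakeBorder(i,0,h-i.shape[0],0,0,cv2.BORDER_CONSTANT) for i in ims])
o=cv2.resize(o,None,fx=.8,fy=.8); cv2.imwrite("pics/crop.png",o); print(o.shape)
E
```

```text
scene 0.012 9718 0.019390821199713817 ((566.3668212890625, 50.45771026611328), (231.59320068359375, 304.52789306640625), 14.525954246520996)
scene 0.033 3142 0.04050019237082923 ((550.3461303710938, -1.0393524169921875), (143.1068878173828, 165.95069885253906), 17.338226318359375)
jar [ 0.53827472 -0.17417925  0.09456443]
vial [ 0.68446776 -0.14737583  0.056802  ]
box [ 0.6379276  -0.28397075  0.03405006]
side 0.012 9315 0.01803718343078209 ((565.3125, 52.49339294433594), (230.75918579101562, 302.6095886230469), 14.740803718566895)
side 0.033 2768 0.03939156229940949 ((547.947265625, 2.3632278442382812), (154.60096740722656, 163.3179931640625), 15.999171257019043)
(384, 780, 3)
```

View pics/crop.png

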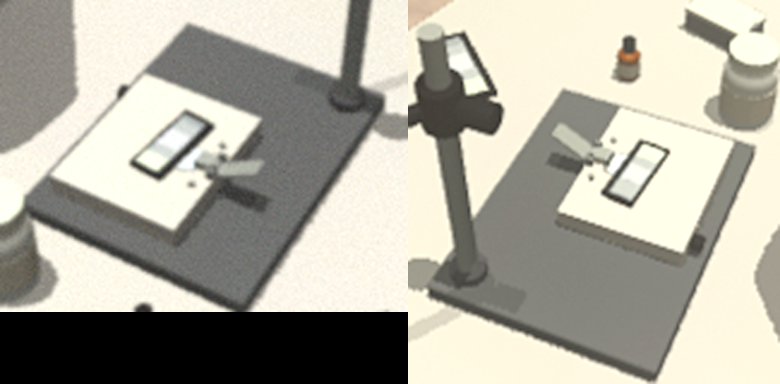

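The enlarged crop shows the small dark-framed carrier on the stage, lying skewed in front of the clip lip. I'll rectify both views into the stand frame.

```bash
cat >> h.py <<'E'
YAW=np.radians(14.6); O=np.array([.5771,.00795])
Rs=np.array([[np.cos(YAW),-np.sin(YAW),0],[np.sin(YAW),np.cos(YAW),0],[0,0,1]])
def s2w(p): return np.atleast_2d(p)@Rs.T+np.r_[O,0]
def w2s(p): return (np.atleast_2d(p)-np.r_[O,0])@Rs
def rect(s,z,x0=-.105,x1=.09,y0=-.09,y1=.09,k=2000):
    # image: columns = stand x, rows = -stand y
    c=np.array([[x0,y1,z],[x1,y1,z],[x1,y0,z],[x0,y0,z]]); a=px(s,s2w(c)).astype(np.float32)
    W,H=int((x1-x0)*k),int((y1-y0)*k)
    M=cv2.getPerspectiveTransform(a,np.float32([[0,0],[W,0],[W,H],[0,H]]))
    return cv2.warpPerspective(s["frame"],M,(W,H),flags=cv2.INTER_CUBIC)
E
python3 - <<'E'
from h import *
o=[]
for n in("scene","side"):
    s=dict(np.load(n+".npz"))
    im=cv2.convertScaleAbs(rect(s,.046),alpha=1.4)
    g=cv2.cvtColor(rect(s,.046),cv2.COLOR_BGR2GRAY)
    k=(g<80).astype(np.uint8); k[:, :60]=0; k[:,236:]=0; k[:40]=0;k[320:]=0
    nl,l,st,_=cv2.connectedComponentsWithStats(k); b=1+np.argmax(st[1:,4]); ys,xs=np.where(l==b)
    r=cv2.minAreaRect(np.c_[xs,ys].astype(np.float32)); (cx,cy),wh,a=r
    print(n,"centre stand mm",cx/2-105,90-cy/2,np.array(wh)/2,a)
    cv2.polylines(im,[cv2.boxPoints(r).astype(int)],1,(0,0,255),1)
    for x,y in((20,28),(20,-28),(11,8),(11,-8),(33.5,80),(33.5,-80)):
        cv2.circle(im,(int((x+105)*2),int((90-y)*2)),3,(255,0,0),1)
    o.append(im)
cv2.imwrite("pics/rect.png",np.hstack(o))
E
```

```text
scene centre stand mm -17.077499389648438 1.6622390747070312 [35.07845688 85.97779083] 6.900328159332275
side centre stand mm -20.43549346923828 7.932197570800781 [34.33192825 86.89571381] 5.8263421058654785
```

View pics/rect.png

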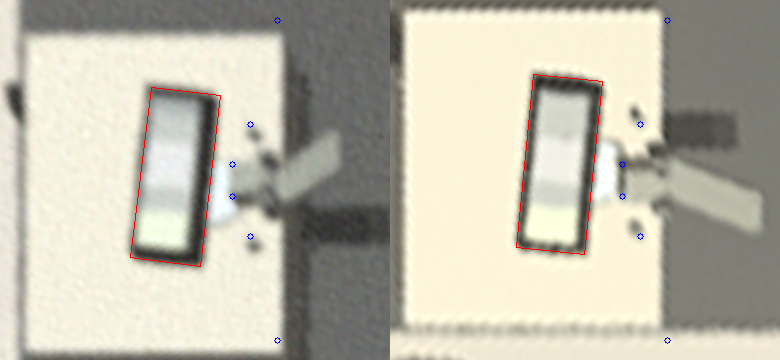

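Pins are seen at about (254,134)/(253,245) in the scene view and (244,112)/(245,230) in the side view. They are offset oppositely in the two views, so the average supports my stand fit. The carrier is at about stand (-19, 5) mm with yaw -6.3°. Next I rotate the jaw axis onto the stand's x.

```bash
python3 -m creep '[[0,0,0,0,0,-0.123,0.093],[0,0,0,0,0,-0.123,0.093],[0,0,0,0,0,-0.123,0.093],[0,0,0,0,0,-0.123,0.093],[0,0,0,0,0,-0.123,0.093],[0,0,0,0,0,-0.123,0.093],[0,0,0,0,0,-0.123,0.093],[0,0,0,0,0,-0.123,0.093],[0,0,0,0,0,-0.123,0.093],[0,0,0,0,0,-0.123,0.093],[0,0,0,0,0,-0.123,0.093],[0,0,0,0,0,-0.123,0.093]]' 20
cat >> h.py <<'E'
from scipy.spatial.transform import Rotation as Ro
def rep(bot):
    st=bot.read_state(); R=Ro.from_quat(np.roll(st["tcp_rot"],-1)).as_matrix()
    tip=st["ee_pos"]+R[:,2]*bot.tcp_to_tips; Q=Rs.T@R
    print("t",round(st["time"],2),"tip stand mm",(w2s(tip)[0]*1000).round(1),"tool in stand: yaw err of y %.4f"%np.arctan2(Q[1,1],Q[0,1]),"z axis",Q[:,2].round(4),"w",round(st["gripper_width"]*1000,1),"F stand",(Rs.T@st["wrist_force"]).round(2),"T",(Rs.T@st["torque"]).round(2),"q",st["joint_pos"].round(2))
E
python3 -c "
from h import *; from rig import bot; rep(bot)"
```

```text
time: 1.1
ee_pos: [0.188, -0.5167, 0.4042]
tcp_rot: [-0.0, 0.609, 0.793, 0.0]
wrist_force: [-0.4, 0.3, 0.2]
gripper_width: 0.093
t 1.1 tip stand mm [-508.8 -409.5  218.2] tool in stand: yaw err of y 0.0053 z axis [ 1.0e-04  1.1e-03 -1.0e+00] w 93.0 F stand [-0.27  0.37  0.23] T [-0.06 -0.05 -0.02] q [-1.42  0.26  1.54  0.    1.35 -1.68]
```

```bash
python3 -m creep '[[0.0256,0.0317,0,0,0,0,0.09],[0.0256,0.0317,0,0,0,0,0.09],[0.0256,0.0317,0,0,0,0,0.09],[0.0256,0.0317,0,0,0,0,0.09],[0.0256,0.0317,0,0,0,0,0.09],[0.0256,0.0317,0,0,0,0,0.09],[0.0256,0.0317,0,0,0,0,0.09],[0.0256,0.0317,0,0,0,0,0.09],[0.0256,0.0317,0,0,0,0,0.09],[0.0256,0.0317,0,0,0,0,0.09],[0.0256,0.0317,0,0,0,0,0.09],[0.0256,0.0317,0,0,0,0,0.09]]' && python3 -m creep '[[0.0256,0.0317,0,0,0,0,0.085],[0.0256,0.0317,0,0,0,0,0.085],[0.0256,0.0317,0,0,0,0,0.085],[0.0256,0.0317,0,0,0,0,0.085],[0,0,0,0,0,0,0.085],[0,0,0,0,0,0,0.085]]'
python3 -c "
from h import *; from rig import bot; rep(bot)"
```

```text
time: 2.1
ee_pos: [0.4797, -0.1219, 0.4046]
tcp_rot: [-0.0, 0.612, 0.791, -0.0]
wrist_force: [0.6, -0.5, 0.0]
gripper_width: 0.09
time: 2.6
ee_pos: [0.5766, 0.009, 0.4037]
tcp_rot: [-0.001, 0.61, 0.792, -0.0]
wrist_force: [-0.9, 0.1, 0.3]
gripper_width: 0.0849
t 2.6 tip stand mm [ -0.5   1.2 217.6] tool in stand: yaw err of y 0.0032 z axis [-1.5e-03  7.0e-04 -1.0e+00] w 84.9 F stand [-0.83  0.32  0.27] T [-0.13 -0.11  0.02] q [-0.18  0.31  1.47 -0.    1.37 -0.44]
```

```bash
python3 -m creep '[[0,0,0.03,0,0,0,0.085],[0,0,0.03,0,0,0,0.085],[0,0,0.03,0,0,0,0.085],[0,0,0.03,0,0,0,0.085],[0,0,0,0,0,0,0.085],[0,0,0,0,0,0,0.085]]'
python3 - <<'E'
from h import *; from rig import bot; rep(bot)
w=bot.snapshot("wrist"); s=bot.snapshot("side"); np.savez("w1.npz",**w); np.savez("s1.npz",**s)
a=cv2.resize(s["frame"][130:330,170:370],(400,400),interpolation=cv2.INTER_CUBIC)
b=cv2.resize(w["frame"],(400,300)); b=cv2.copyMakeBorder(b,0,100,0,0,cv2.BORDER_CONSTANT)
cv2.imwrite("pics/w1.png",np.hstack([cv2.convertScaleAbs(b,alpha=1.3),cv2.convertScaleAbs(a,alpha=1.5)]))
E
```

```text
time: 3.1
ee_pos: [0.5749, 0.0059, 0.2837]
tcp_rot: [-0.002, 0.612, 0.791, -0.001]
wrist_force: [0.4, -0.1, 1.0]
gripper_width: 0.0852
t 3.1 tip stand mm [-3.4 -1.1 97.6] tool in stand: yaw err of y -0.0023 z axis [-0.0041  0.0016 -1.    ] w 85.2 F stand [ 0.37 -0.16  0.97] T [-0.05 -0.11  0.03] q [-0.18  0.41  1.63 -0.    1.1  -0.44]
```

View pics/w1.png

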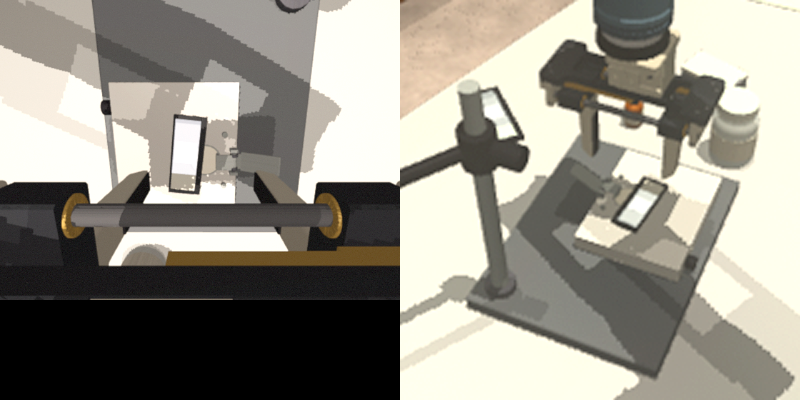

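The wrist view shows the carrier at (185,155), the lip at (212,160), and a thumb plate at (262,163) to the right. The fingertips straddle them correctly, at (125,205) and (265,200). I'll quantify this from the wrist view.

```bash
python3 - <<'E'
from h import *
s=dict(np.load("w1.npz")); o=[]
for z in(.046,.0415):
    im=rect(s,z); g=cv2.cvtColor(im,cv2.COLOR_BGR2GRAY)
    if z==.046:
        k=(g<80).astype(np.uint8); k[:, :60]=0; k[:,236:]=0; k[:40]=0
        nl,l,st,ce=cv2.connectedComponentsWithStats(k)
        for b in np.argsort(-st[1:,4])[:2]+1:
            ys,xs=np.where(l==b); r=cv2.minAreaRect(np.c_[xs,ys].astype(np.float32)); (cx,cy),wh,a=r
            print("centre stand mm",cx/2-105,90-cy/2,np.array(wh)/2,a)
    im=cv2.convertScaleAbs(im,alpha=1.4)
    for x,y in((20,28),(20,-28),(11,8),(11,-8),(33.5,80),(33.5,-80),(-96.5,80)): cv2.circle(im,(int((x+105)*2),int((90-y)*2)),4,(255,0,0),1)
    o.append(im)
cv2.imwrite("pics/rect2.png",np.hstack(o))
X=cloud(s); q=w2s(X.reshape(-1,3)).reshape(X.shape)*1000
# finger tips: points above stage
m=(q[...,2]>75)&(q[...,2]<130)&(abs(q[...,1])<25)
for sg in(-1,1):
    k=m&(q[...,0]*sg>20)&(q[...,0]*sg<80); a=q[k]; print("finger",sg,len(a), np.percentile(a,[2,50,98],axis=0).round(1) if len(a) else "")
# thumb plate pts
k=(q[...,0]>35)&(q[...,0]<80)&(abs(q[...,1])<18)&(q[...,2]>35)&(q[...,2]<75); a=q[k]
print("plate",len(a)); 
if len(a): print(np.percentile(a,[2,50,98],axis=0).round(1), np.polyfit(a[:,0],a[:,2],1))
E
```

```text
centre stand mm -31.24999237060547 -45.25 [64.49998474 87.49998474] 90.0
centre stand mm -18.33977508544922 5.0944061279296875 [33.81791687 83.80715942] 5.839491844177246
finger -1 1059 [[-58.7  -8.1  98.7]
 [-46.6   6.8 116.6]
 [-44.8   8.1 129.5]]
finger 1 1074 [[ 39.7  -8.1  98.5]
 [ 41.5   6.9 116.6]
 [ 53.6   7.9 129.5]]
plate 1475
[[36.2 -9.6 45.1]
 [54.5  0.5 54.5]
 [72.   9.4 64.5]] [ 0.55600002 24.33347997]
```

View pics/rect2.png

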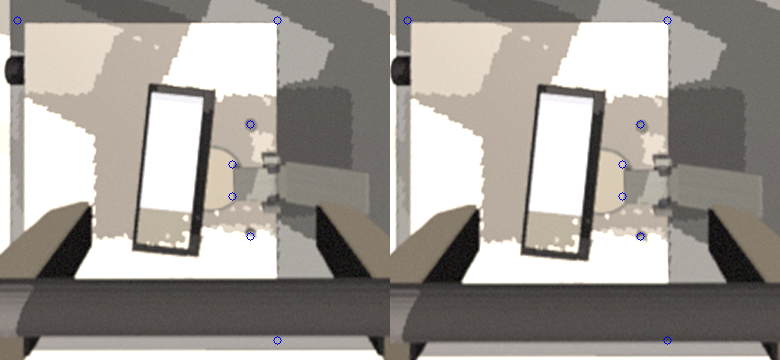

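The stand model matches pins and stage edges to well within 1 mm. The carrier is at (-18.3, 5.1) mm with yaw -5.8°. The finger faces are at stand x -44.8 and 39.7, with y ≈ 0. I'll shift +4 mm in x and descend.

```bash
python3 -m creep '[[0,0.004,0.015,0,0,0,0.085],[0,0,0.015,0,0,0,0.085],[0,0,0.006,0,0,0,0.085],[0,0,0.005,0,0,0,0.085],[0,0,0.004,0,0,0,0.085],[0,0,0.003,0,0,0,0.085],[0,0,0,0,0,0,0.085]]'
python3 -c "
from h import *; from rig import bot; rep(bot)"
```

```text
time: 3.78
ee_pos: [0.5802, 0.0079, 0.2372]
tcp_rot: [0.001, 0.612, 0.791, 0.0]
wrist_force: [0.1, 0.0, 0.4]
gripper_width: 0.0851
t 3.78 tip stand mm [ 3.2 -0.9 51.1] tool in stand: yaw err of y -0.0008 z axis [ 1.1e-03 -6.0e-04 -1.0e+00] w 85.1 F stand [ 0.08 -0.    0.42] T [-0.13 -0.18 -0.03] q [-0.18  0.47  1.67 -0.    1.   -0.43]
```

```bash
python3 -m creep '[[0,0,0.003,0,0,0,0.085],[0,0,0.003,0,0,0,0.085],[0,0,0.002,0,0,0,0.085],[0,0,0,0,0,0,0.085],[0,0,0,0,0,0,0.085]]'
python3 - <<'E'
from h import *; from rig import bot; rep(bot)
s=bot.snapshot("wrist"); np.savez("w2.npz",**s); rep(bot)
X=cloud(s); q=w2s(X.reshape(-1,3)).reshape(X.shape)*1000
k=(q[...,0]>35)&(q[...,0]<80)&(abs(q[...,1])<18)&(q[...,2]>30)&(q[...,2]<75); a=q[k]; print(len(a),np.percentile(a,[2,50,98],axis=0).round(1))
cv2.imwrite("pics/w2.png",cv2.convertScaleAbs(np.hstack([rect(s,.046),rect(s,.0415)]),alpha=1.3))
E
```

```text
time: 4.2
ee_pos: [0.5803, 0.0079, 0.2291]
tcp_rot: [0.001, 0.612, 0.791, 0.0]
wrist_force: [1.8, -0.8, 3.7]
gripper_width: 0.085
t 4.2 tip stand mm [ 3.3 -0.9 43. ] tool in stand: yaw err of y -0.0008 z axis [ 1.3e-03 -6.0e-04 -1.0e+00] w 85.0 F stand [ 1.56 -1.21  3.69] T [-0.16 -0.47 -0.09] q [-0.18  0.48  1.67 -0.    0.98 -0.43]
t 4.25 tip stand mm [ 3.3 -0.9 43.1] tool in stand: yaw err of y -0.0009 z axis [ 1.3e-03 -6.0e-04 -1.0e+00] w 85.2 F stand [ 0.78 -1.    2.79] T [-0.11 -0.48 -0.03] q [-0.18  0.48  1.67  0.    0.98 -0.43]
2226 [[36.4 -9.1 41.2]
 [47.4  5.4 44.6]
 [74.6  9.3 74. ]]
```

View pics/w2.png

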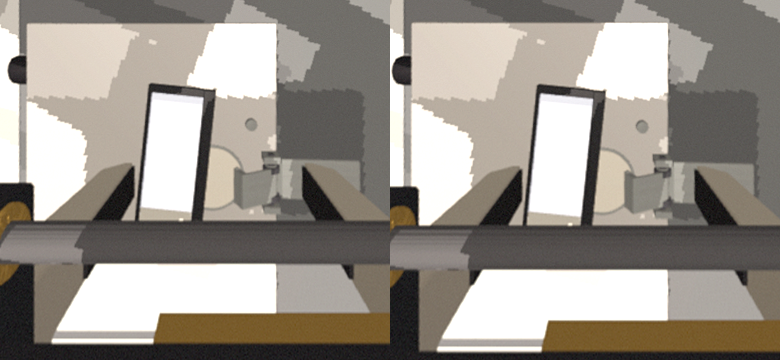

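The plate is pushed nearly level with the lip raised, and the carrier is still in front at about 3 N. I'll press 1 mm more, then advance while closing gradually.

```bash
python3 -m creep '[[0,0,0.001,0,0,0,0.085],[0,0,0,0,0,0,0.085],[0,0.0015,0,0,0,0,0.084],[0,0.0015,0,0,0,0,0.083],[0,0.0015,0,0,0,0,0.082],[0,0.0015,0,0,0,0,0.081],[0,0.0015,0,0,0,0,0.080],[0,0.0015,0,0,0,0,0.079],[0,0.0015,0,0,0,0,0.078],[0,0.0015,0,0,0,0,0.077],[0,0,0,0,0,0,0.077],[0,0,0,0,0,0,0.077]]'
cat > look.py <<'E'
import sys
from h import *; from rig import bot; rep(bot)
s=bot.snapshot("wrist"); n=sys.argv[1]; np.savez(n+".npz",**s)
im=rect(s,.046); cv2.imwrite(f"pics/{n}.png",cv2.convertScaleAbs(np.hstack([im,rect(bot.snapshot("side"),.046)]),alpha=1.3))
g=cv2.cvtColor(im,cv2.COLOR_BGR2GRAY)
# carrier rear/leading dark rails along rows above the finger
for y in (30,25,20,15):
    r=g[int((90-y)*2)]; d=np.where(r[100:260]<70)[0]+100; print("y",y,"dark x mm",(d/2-105)[[0,-1]] if len(d) else None, len(d))
E
python3 look.py w3
```

```text
time: 5.25
ee_pos: [0.5897, 0.0109, 0.2279]
tcp_rot: [-0.002, 0.612, 0.791, -0.002]
wrist_force: [-8.1, -2.5, 11.8]
gripper_width: 0.0766
t 5.25 tip stand mm [11.8 -0.2 41.8] tool in stand: yaw err of y -0.0003 z axis [-0.0057  0.001  -1.    ] w 76.6 F stand [-8.51 -0.42 11.78] T [-0.13  1.05 -0.01] q [-0.17  0.5   1.65 -0.    1.   -0.42]
y 30 dark x mm [-25.    8.5] 15
y 25 dark x mm [-25.   8.] 13
y 20 dark x mm [-25.   8.] 14
y 15 dark x mm [-25.   8.] 14
```

View pics/w3.png

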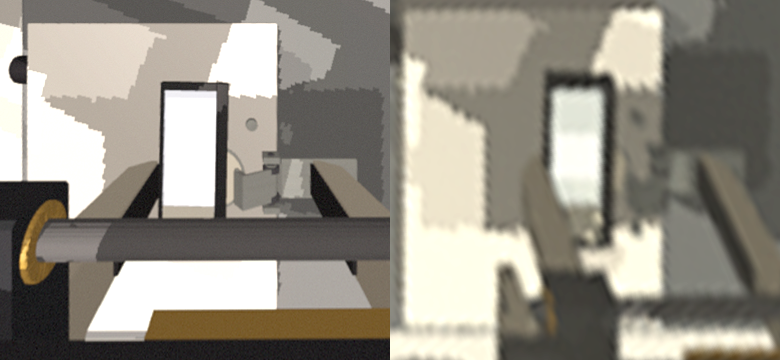

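The carrier is now square. Its leading edge is at about 8.2 mm, so 8.8 mm remain.

```bash
python3 -m creep '[[0,0.0012,0,0,0,0,0.076],[0,0.0012,0,0,0,0,0.075],[0,0.0012,0,0,0,0,0.074],[0,0.0012,0,0,0,0,0.073],[0,0.0012,0,0,0,0,0.072],[0,0.0005,0,0,0,0,0.071],[0,0,0,0,0,0,0.071],[0,0,0,0,0,0,0.071],[0,0,0,0,0,0,0.071]]'
python3 look.py w4
```

```text
time: 6.1
ee_pos: [0.5958, 0.0126, 0.2277]
tcp_rot: [-0.002, 0.612, 0.791, -0.002]
wrist_force: [-7.8, -1.3, 11.7]
gripper_width: 0.071
t 6.1 tip stand mm [18.2  0.  41.7] tool in stand: yaw err of y -0.0003 z axis [-0.0061  0.0014 -1.    ] w 71.0 F stand [-7.86  0.75 11.73] T [-0.02  1.1  -0.03] q [-0.17  0.51  1.63 -0.    1.01 -0.42]
y 30 dark x mm [-16.5  16.5] 13
y 25 dark x mm [-16.5  16.5] 13
y 20 dark x mm [-16.5  16.5] 13
y 15 dark x mm [-16.5  16.5] 14
```

```bash
python3 -m creep '[[0,0.0005,0,0,0,0,0.071],[0,0.0005,0,0,0,0,0.071],[0,0.0003,0,0,0,0,0.071],[0,0,0,0,0,0,0.071],[0,0,0,0,0,0,0.071],[0,0,0,0,0,0,0.071]]'
python3 look.py w5
```

```text
time: 6.7
ee_pos: [0.5965, 0.0128, 0.2277]
tcp_rot: [-0.003, 0.612, 0.791, -0.003]
wrist_force: [-10.6, -2.3, 13.7]
gripper_width: 0.071
t 6.7 tip stand mm [18.5  0.1 41.6] tool in stand: yaw err of y -0.0002 z axis [-0.0079  0.0016 -1.    ] w 71.0 F stand [-10.85   0.48  13.72] T [-0.05  1.52 -0.07] q [-0.16  0.51  1.63 -0.    1.01 -0.42]
y 30 dark x mm [-16.   17.5] 15
y 25 dark x mm [-15.5  17.5] 14
y 20 dark x mm [-16.   17.5] 15
y 15 dark x mm [-16.   17.5] 14
```

View pics/w5.png

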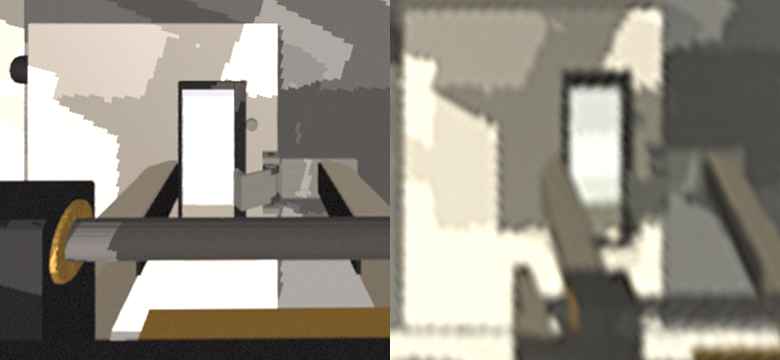

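The leading edge, at about px 245 in the left view, now touches the left pin (251,124). One more nudge will confirm firm seating by the force.

```bash
python3 -m creep '[[0,0.0005,0,0,0,0,0.071],[0,0.0005,0,0,0,0,0.071],[0,0,0,0,0,0,0.071],[0,0,0,0,0,0,0.071]]'
python3 look.py w6; python3 - <<'E'
from h import *
s=dict(np.load("w6.npz")); g=cv2.cvtColor(rect(s,.046,k=4000),cv2.COLOR_BGR2GRAY)
P=[]
for y in range(0,48,2):
    r=g[int((90-y)*4),280:400].astype(int); d=np.where(r<70)[0]
    if len(d): P.append((y,(280+d[0])/4-105,(280+d[-1])/4-105))
print(np.array(P).T.round(1)); 
E
```

```text
time: 7.13
ee_pos: [0.5969, 0.0129, 0.2277]
tcp_rot: [-0.004, 0.612, 0.791, -0.003]
wrist_force: [-14.3, -4.2, 15.9]
gripper_width: 0.0705
t 7.13 tip stand mm [18.6  0.1 41.6] tool in stand: yaw err of y -0.0000 z axis [-0.0097  0.0017 -1.    ] w 70.5 F stand [-14.86  -0.49  15.91] T [-0.11  2.02 -0.08] q [-0.16  0.51  1.63 -0.    1.01 -0.42]
y 30 dark x mm [-15.5  17.5] 14
y 25 dark x mm [-15.5  17.5] 14
y 20 dark x mm [-15.5  17.5] 14
y 15 dark x mm [-16.   17.5] 15
[[  0.    2.    4.    6.    8.   10.   12.   14.   16.   18.   20.   22.
   24.   26.   28.   30.   32.   34.   36.   38.   40.   42.   44.   46. ]
 [-22.  -20.8 -19.5 -18.2 -17.  -16.  -15.8 -15.8 -16.  -15.8 -15.8 -15.8
  -15.8 -16.  -15.8 -15.8 -16.  -15.8 -15.8 -15.8 -16.  -16.  -15.8 -15.8]
 [-14.5 -14.5 -14.5 -14.5 -14.5 -14.8 -14.5 -14.5 -14.5 -14.5 -14.5 -14.8
  -14.5 -14.5 -14.5 -14.5 -14.5 -14.5 -14.5 -14.5 -14.5 -14.5 -14.5  -5.2]]
```

The carrier is firmly seated: force rises to 15 N with no motion, and the rear rail is straight along y. I'll back the push finger off first, then rise.

```bash
python3 -m creep '[[0,-0.0015,0,0,0,0,0.071],[0,-0.0015,0,0,0,0,0.071],[0,-0.0015,0,0,0,0,0.071],[0,-0.0015,0,0,0,0,0.071],[0,-0.001,0,0,0,0,0.071],[0,0,0,0,0,0,0.071],[0,0,0,0,0,0,0.071]]'
python3 look.py w7
python3 -m creep '[[0,0,-0.002,0,0,0,0.071],[0,0,-0.002,0,0,0,0.071],[0,0,-0.002,0,0,0,0.071],[0,0,-0.002,0,0,0,0.071],[0,0,-0.002,0,0,0,0.071],[0,0,-0.003,0,0,0,0.071],[0,0,-0.01,0,0,0,0.071],[0,0,-0.02,0,0,0,0.071],[0,0,-0.03,0,0,0,0.071],[0,0,-0.04,0,0,0,0.071],[0,0,-0.04,0,0,0,0.071],[0,0,0,0,0,0,0.071]]'
python3 look.py w8
python3 - <<'E'
from h import *
s=dict(np.load("w8.npz")); X=cloud(s); q=w2s(X.reshape(-1,3)).reshape(X.shape)*1000
im=rect(s,.046); k=(cv2.cvtColor(im,cv2.COLOR_BGR2GRAY)<80).astype(np.uint8); k[:,:60]=0;k[:,250:]=0;k[:40]=0
nl,l,st,ce=cv2.connectedComponentsWithStats(k)
for b in np.argsort(-st[1:,4])[:3]+1:
    ys,xs=np.where(l==b);(cx,cy),wh,a=cv2.minAreaRect(np.c_[xs,ys].astype(np.float32)); print(cx/2-105,90-cy/2,np.array(wh)/2,a)
k=(q[...,0]>38)&(q[...,0]<80)&(abs(q[...,1])<9)&(q[...,2]>30)&(q[...,2]<75); a=q[k]; print("plate slope",np.polyfit(a[:,0],a[:,2],1), np.percentile(a,[2,98],axis=0))
E
```

```text
time: 7.82
ee_pos: [0.5933, 0.0116, 0.2278]
tcp_rot: [0.0, 0.612, 0.791, 0.0]
wrist_force: [1.2, 1.7, 4.9]
gripper_width: 0.0709
t 7.82 tip stand mm [16.7 -0.5 41.7] tool in stand: yaw err of y -0.0008 z axis [ 3.e-04  1.e-04 -1.e+00] w 70.9 F stand [1.57 1.3  4.87] T [ 0.16 -0.61  0.02] q [-0.17  0.5   1.64  0.    1.   -0.42]
y 30 dark x mm [-16.   17.5] 14
y 25 dark x mm [-16.   17.5] 14
y 20 dark x mm [-16.  17.] 13
y 15 dark x mm [-16.  17.] 13
time: 8.92
ee_pos: [0.5948, 0.0114, 0.3904]
tcp_rot: [0.007, 0.612, 0.791, 0.003]
wrist_force: [2.0, -0.5, 0.8]
gripper_width: 0.071
t 8.92 tip stand mm [ 20.5  -2.3 204.3] tool in stand: yaw err of y -0.0006 z axis [ 0.0135 -0.0061 -0.9999] w 71.0 F stand [ 1.78 -0.97  0.8 ] T [-0.08 -0.14  0.01] q [-0.17  0.34  1.45 -0.    1.33 -0.42]
y 30 dark x mm [-15.5  17. ] 12
y 25 dark x mm [-15.5  17.5] 13
y 20 dark x mm [-15.5  17. ] 11
y 15 dark x mm [12.5 17. ] 10
-60.711341857910156 -70.41448974609375 [38.58312988 28.14729691] 88.97696685791016
0.9999847412109375 7.7500152587890625 [33.99999237 82.49998474] 0.0
-69.61538314819336 -76.32691955566406 [4.0215764  6.10170221] 56.3099365234375
plate slope [ 0.21699245 34.77059645] [[38.42906187 -8.67339677 42.78396301]
 [75.42463439  8.59266811 51.51263015]]
```

View pics/w8.png

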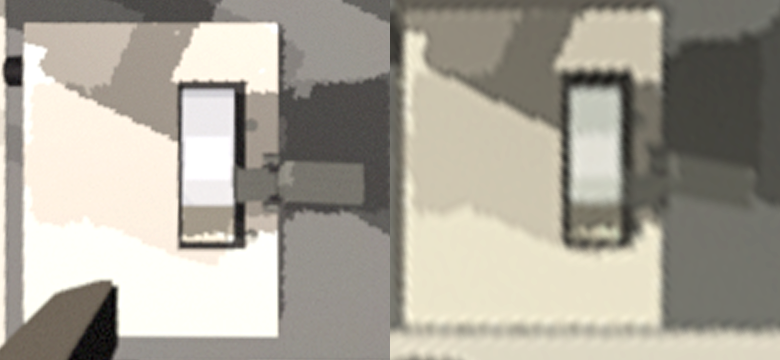

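The carrier (212,165) sits squarely against both pins at (251,125) and (251,235), with the lip resting on it. The plate slope of 0.217 gives a clip angle of about 0.31. The hand is clear, so I'll let it settle and hand in.

```bash
python3 -m creep '[[0,0,0,0,0,0,0.071],[0,0,0,0,0,0,0.071],[0,0,0,0,0,0,0.071],[0,0,0,0,0,0,0.071],[0,0,0,0,0,0,0.071],[0,0,0,0,0,0,0.071]]'; python3 - <<'E'
from h import *; from rig import bot; rep(bot)
s0=dict(np.load("scene.npz")); s=bot.snapshot("scene")
for n,(u,v,r) in dict(jar=(198,245,25),vial=(260,283,12),box=(187,315,28)).items():
    t=s0["frame"][v-r:v+r,u-r:u+r]; m=cv2.matchTemplate(s["frame"][v-r-8:v+r+8,u-r-8:u+r+8],t,cv2.TM_CCOEFF_NORMED); print(n,np.array(cv2.minMaxLoc(m)[3])-8,m.max())
print(bot.job_done())
E
```

```text
time: 9.52
ee_pos: [0.5932, 0.0115, 0.3801]
tcp_rot: [-0.001, 0.612, 0.791, -0.0]
wrist_force: [0.1, 0.7, -0.5]
gripper_width: 0.071
t 9.52 tip stand mm [ 16.3  -0.5 194. ] tool in stand: yaw err of y -0.0008 z axis [-1.2e-03  5.0e-04 -1.0e+00] w 71.0 F stand [ 0.29  0.67 -0.52] T [-0.08 -0.06 -0.04] q [-0.17  0.35  1.46 -0.    1.33 -0.42]
jar [0 0] 0.99750394
vial [0 0] 0.99779683
box [0 0] 0.99686104
the job is handed in; nothing more can be done
None
```

The slide carrier is loaded under the clip and the job is handed in, at about 9.6 s on the robot's clock. No verdict was reported.

I pressed the thumb plate down with one fingertip and pushed the carrier home with the other. The push straightened its 6° skew. I then backed the pushing finger off and raised the hand clear.

**Last checks:**
- **Carrier position:** it is square (0.0°) against both stop pins, at stand x about 0 to 1 mm and y about 8 mm. The two camera views differed by about 1–2 mm before I corrected for bias, so x is no more precise than that.
- **Seating:** a last nudge against the pins raised the wrist force along the push to 15 N with no measurable movement.
- **Clip:** the thumb plate's slope of 0.217 puts the clip at about 0.31 rad, which is its resting angle on the carrier. I did not measure the lip force directly.
- **Hand:** the fingertips are 15 cm above the stage and the wrist force is near zero.
- **Bystanders:** the jar, vial and slide box show no pixel shift from the start.

No check failed.

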